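# Roll a timber core into its gluing groove and tip the hold-down onto it

### The arm

A 6-joint arm with a two-finger parallel gripper is mounted at the origin on a cart in front of the work surface, level with it; the furniture and walls round the work are solid. World frame = base frame: x ahead of the robot, y to its left, z up, the work surface at z = 0. Lengths are in m, angles in rad, forces in N, time in s.
With the tool pointing down it reaches from about 0.25 to 0.725 m from the base axis. Payload 4 kg.
Tool frame: the origin (TCP) lies midway between the tips of the shut fingers; the grasp point (between the pads) lies bot.pinch_z behind it (bot.pinch_z is the distance from the TCP to the grasp point, in m); z points along the fingers, y is the line along which they close (so a half turn about z gives the same grasp; the last joint's range is limited). The gripper opens to 85 mm and grips with 20 to 120 N. Pads are 22 mm wide; open, the fingers measure 114 mm over their backs; the gripper's body (76 mm by 85 mm) begins 54 mm behind the grasp point. The pads swing forward as they close: fully open they stand 13 mm farther back than shut.
Start: joints at [-1.21, 0.241, 0.005, 1.335, 0, 1.571], TCP at [0.177, -0.468, 0.231] pointing down, gripper open.
Joint ranges: [-2.72, 2.72], [-1.05, 1.87], [-1.09, 1.28], [-1.99, 2.15], [-1.42, 1.44], [-3.14, 3.14]. Speed limits (rad/s): [2.79, 2.79, 3.14, 3.14, 3.14, 3.14].

### API

Orientations are given as a unit quaternion [x, y, z, w].
In Python, from workcell import bot gives the robot as it stands.
- The arm moves only by the tool send_path, called after ">>>" by a JSON object that holds its "name" and its "arguments". Schema: {"type":"object","properties":{"motion":{"type":"string"},"only":{"type":"string"},"quiet":{"type":"boolean"},"lines":{"type":"string"}},"required":["motion"],"additionalProperties":false}. motion is a string of 1 to 10 rows, parted by semicolons, with the numbers parted by commas; each row has 7 numbers: a rotation vector rx, ry, rz in rad, then dx, dy, dz in units of 25 mm, then the finger opening in m; each row is the pose to reach, as a shift and turn from the pose commanded when the call began, along the tool's axes at that moment; what a row does not reach only later rows make up. A row lasts 1/8 s, in which the tool goes at most 0.0625 m and 0.188 rad, less where a joint would pass 70% of its speed; a pose out of reach is approached as far as the arm can. The fingers move at their own pace and stop on an object; the grip force is fixed at half the most. Time passes only in rows, so rows that do not move let the fingers close. The tool returns the time, the measured TCP pose, the force, the opening and the grip force at its end. only (a regular expression) keeps the lines of the reply that match it, lines (a string "A,B") keeps lines A to B, and quiet returns only ok. Input that does not fit is refused with a message, and nothing moves.
- bot.get_obs(): the state, without advancing time (a new reading comes with each control period).
- bot.camera(name): name is "scene" or "top" or "wrist"; returns the picture (480x640x3 uint8, red, green, blue); there is no depth.
- bot.calibration(name): a dict with "mtx" (3x3 intrinsics, pixels), "k1" (the pictures are not rectified: a ray, as slopes to the right and down, at radius r is drawn at 1 + k1 r^2 times it, then the intrinsics apply), "R" (3x3) and "t" (3): a world point X has camera coordinates R X + t. Camera axes: x right, y down, z forward; pixel columns grow to the right and rows downward; lengths in m; the calibration is good to about 2 mm. A picture is of the moment at which its call begins: read the wrist's pose just before it. calibration takes no time and is no camera call; for the wrist camera it gives the pose at the moment of the call.
- bot.job_done(): hands the job in; it is judged then, once.
The state is a dict: "clock": time; "joint_pos": joint angles; "joint_vel": joint speeds; "tau": joint torques, N m; "eef_pos": TCP position; "tool_rot": TCP orientation; "ft_force": force on the tool from outside, world axes, zero at the start; "ft_torque": the same for the moment, N m; "grip_width": finger opening in m; "grasp_force": force on a finger pad.
Only numpy, scipy, OpenCV 4.12 (cv2) and the standard library are available. Lean on these libraries where they do the work, as an engineer would, in place of code of your own. Each camera call takes 0.05 s, during which the arm holds its last target. There are 200 camera calls.

### The job

Glue-up: the loose round timber core on the gluing board belongs in the groove, on the drawn glue line. Push its top sideways with the fingertips to roll it across the board until it drops into the groove along its whole length, roughly centred; never pinch, lift or carry it. Then push the open hinged hold-down over from behind so that its bar comes down and rests on the core, move clear, and leave the things round the board where they stand.

Things in the scene. Friction and masses are not known exactly. Their poses are not given: they have to be found in the camera images.
- gluing_board: Fixed plywood board, 214 mm along its x, 206 mm along its y; top surface 18 mm above the bench. Origin: centre of its underside. +x points from the loading side (nearest the robot, edged by a lip 8 mm wide, 5 mm high) across the groove to the hinge side; y runs along the groove. Yaw within 0.4 rad of the robot's axes. Flat and smooth between lip and groove: a freed core keeps rolling.
- groove (a point): Middle of the groove at the height of the board's top, 15 mm beyond the board's centre; board's axes. The groove, 16 mm wide, 6 mm deep, square, glue line drawn on its floor, runs along y over the full width in a strip of paler wood. A seated core rests on both groove edges, its axis straight above the line and 6 mm above the board's top, its upper side 16 mm above the board's top.
- timber_core: Loose pale round timber rod, 20 mm thick, 120 mm long, brown rings, dark end, 30 g. Origin: its centre; y along the rod (x, z turn as it rolls). Starts on the loading side, axis 45 to 80 mm before the groove, within 0.12 rad of parallel, 10 mm of centred. Under fingertips on its top it rolls half as far as they move. It drops in some 8 mm from the line; pushed on from behind it climbs out.
- hold_down (a joint): Hold-down's hinge: 2.15 = leaning back on its stop (start), 0 = flat down; resting on a seated core about 0.01, on an unseated one over 0.06. Its weight (0.22 kg) keeps it open, but brings it slowly down (under 3 s) once pushed forward past upright (1.57). Axis along the board's y, 52 mm beyond the groove, 42 mm above the bench, in brackets 85 mm either side of the middle.
- hold_down_bar (a point): Middle of the hold-down's steel bar: 158 mm long (board's y), 18 x 14 mm, cork pad under it, on two flat arms 74 mm either side of the middle; open between bar and 8 mm hinge pin. While open it is some 40 mm above the hinge axis and 30 mm beyond it, its top about 90 mm above the bench; nothing stands within 50 mm behind it (side away from the robot), so a finger can push it from there.
- glue_bottle: White bottle, 38 mm across, 114 mm tall, standing beside the board; origin at the centre of its foot. To be left alone.
- vial_0: Capped vial, 29 mm across, 54 mm tall, standing to the left of the board; origin at the centre of its foot. To be left alone.
- vial_2: Like the other vial, also standing to the left of the board. To be left alone.
- sanding_block: Wooden sanding block, 66 x 112 x 30 mm, to the right of the board; origin at the centre of its underside. To be left alone.
- loupe: Folding loupe, 29 x 66 x 14 mm, lying before the board, on the robot's side; origin at the centre of its underside. To be left alone.

How it is judged:
On the way, in this order (a step that is already met when the one before it is completed fails the run):
1. the core has rolled at least about half a turn (angle between timber_core's own z axis and vertical above 2.2 rad).
2. the core lies in the groove along its whole length while the hold-down is still open (x of timber_core in the frame of groove between -0.003 and 0.003 m and y of timber_core in the frame of groove between -0.025 and 0.025 m and z of timber_core in the frame of groove between 0.003 and 0.0078 m and angle between the y axis of timber_core and the y axis of groove, either way round below 0.05 rad and value of joint hold_down above 1.2 rad), for 0.2 s.
3. the hold-down's bar has come down on the core (value of joint hold_down below 0.045 rad and contact force between hold_down and timber_core above 0.5 N), for 0.2 s.
At the end, for the whole second after the job is handed in: The core lies seated in the groove (axis within 3 mm of the line, less than 7.8 mm above the board's top, parallel within 0.05 rad, centred within 25 mm along the groove) and at rest; the hold-down is down (joint below 0.045 rad) with its bar resting on the core (more than 0.5 N) (all of step 3 and x of timber_core in the frame of groove between -0.003 and 0.003 m and y of timber_core in the frame of groove between -0.025 and 0.025 m and z of timber_core in the frame of groove between 0.003 and 0.0078 m and angle between the y axis of timber_core and the y axis of groove, either way round below 0.05 rad and linear speed of timber_core below 0.02 m/s); the robot touches nothing.
It fails at once if the core is lifted (axis more than 20 mm above the board's top) (z of timber_core in the frame of groove above 0.02 m).
It fails at once if the core falls off the board (z of timber_core in the frame of groove below -0.002 m).
It fails at once if one of the five things round the board is moved more than 15 mm (distance of any of glue_bottle, vial_0, vial_2, sanding_block, loupe from where it was at the start of the episode above 0.015 m).
It also fails if it takes over 66 s, if anything falls off the work surface, if the arm or the gripper's body presses on something with over 40 N, if the wrist force passes 120 N, or if a joint passes its speed limit or range.

## Working session

There is one attempt and no reset: what is moved stays moved. The work goes in short steps, Python scripts to look and compute and a tool call to move; the robot and the scene stay as the last step left them, time stands still between calls to the robot, and variables do not carry over. Pictures are saved under pics/ and viewed, at most 10 in all, crops included, and the job is handed in when it is done.

```bash
ls; mkdir -p pics; python3 - <<'E'
from workcell import bot
import cv2
for n in ("top","scene"):
    cv2.imwrite(f"pics/{n}0.png",bot.camera(n)[:,:,::-1])
    c=bot.calibration(n); print(n,c)
o=bot.get_obs(); print(o, bot.pinch_z)
E
```

```text
pics
workcell.py
top {'mtx': array([[495.85734673,   0.        , 327.15998242],
       [  0.        , 495.85734673, 244.15312446],
       [  0.        ,   0.        ,   1.        ]]), 'k1': -0.1156374599297793, 'R': array([[ 0.02591641, -0.99936845,  0.02431153],
       [-0.98603448, -0.02955774, -0.16389736],
       [ 0.16451244, -0.01972438, -0.98617778]]), 't': array([-0.06642284,  0.5367013 ,  0.81923015])}
scene {'mtx': array([[608.5691606 ,   0.        , 317.61529919],
       [  0.        , 608.5691606 , 233.47867971],
       [  0.        ,   0.        ,   1.        ]]), 'k1': -0.06071811587534595, 'R': array([[-0.82176647, -0.56941586, -0.02157427],
       [-0.30769941,  0.47529415, -0.82426728],
       [ 0.47960499, -0.67071682, -0.56578972]]), 't': array([0.41556191, 0.22933034, 0.68749023])}
{'clock': 0.1, 'joint_pos': array([-1.20998896e+00,  2.41357698e-01,  3.87875104e-03,  1.33518352e+00,
       -4.18646055e-06,  1.57079846e+00]), 'joint_vel': array([ 0.0005305 , -0.00303309,  0.00443479,  0.0010161 ,  0.00090107,
        0.00082383]), 'tau': array([ 4.57287149e-05, -3.73137724e+01,  2.53010201e+01,  1.08456187e-02,
       -5.75803665e-05, -2.82933250e-06]), 'eef_pos': array([ 0.17631966, -0.46729231,  0.2304995 ]), 'tool_rot': array([ 9.83771104e-01,  1.79425594e-01, -1.69477590e-04, -9.17549894e-04]), 'ft_force': array([ 0.17303155,  0.0414015 , -0.16269434]), 'ft_torque': array([-0.01764461, -0.01046925, -0.01039907]), 'grasp_force': 0.0, 'grip_width': 0.0856248756115686} 0.0187
```

View pics/top0.png

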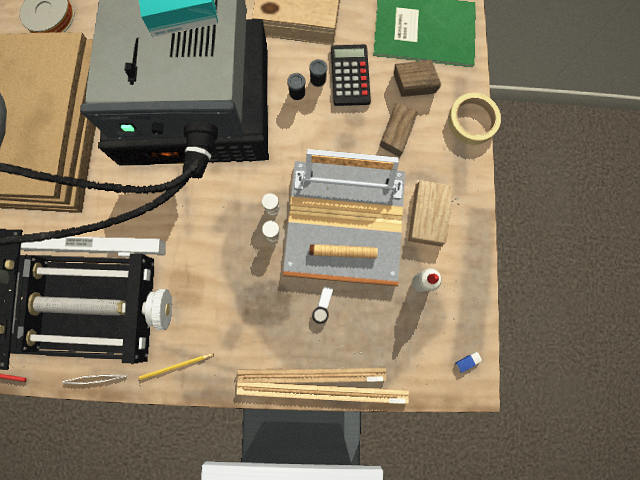

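View pics/scene0.png

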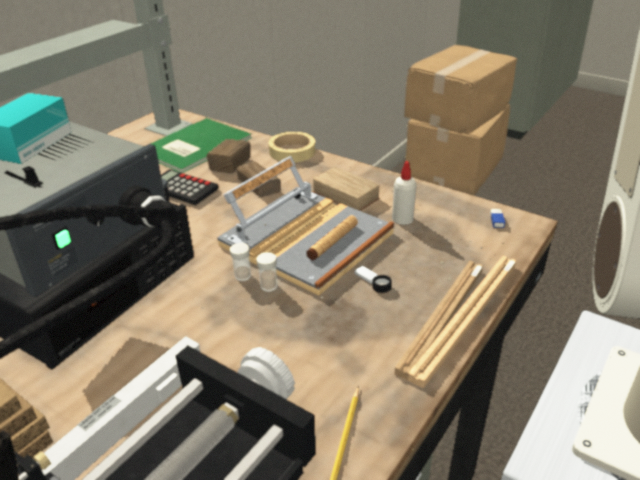

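The top view shows the board at about (345,225). Its near lip is at row 280, the core runs from (312,250) to (378,252), the groove strip is at row 210 and the hold-down bar at (352,158). The bottle is at (430,280), the vials at (270,202) and (270,230), the block at (430,212) and the loupe at (322,305). I'll enlarge this for measurement.

```bash
python3 - <<'E'
import cv2
a=cv2.imread("pics/top0.png")[145:295,260:450]
cv2.imwrite("pics/top0c.png",cv2.resize(a,None,fx=4,fy=4,interpolation=cv2.INTER_CUBIC))
E
cat > h.py <<'E'
import numpy as np,cv2
from workcell import bot
from scipy.spatial.transform import Rotation as Ro
def world(name,px,z,cal=None):
    c=cal or bot.calibration(name); 
    n=cv2.undistortPoints(np.array([[px]],float),c["mtx"],np.array([c["k1"],0,0,0,0]))[0,0]
    d=c["R"].T@np.array([n[0],n[1],1]); o=-c["R"].T@c["t"]
    return o+d*(z-o[2])/d[2]
def pix(name,X,cal=None):
    c=cal or bot.calibration(name)
    return cv2.projectPoints(np.array([X],float),cv2.Rodrigues(c["R"])[0],c["t"],c["mtx"],np.array([c["k1"],0,0,0,0]))[0][0,0]
E
```

```text
(no output)
```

View pics/top0c.png

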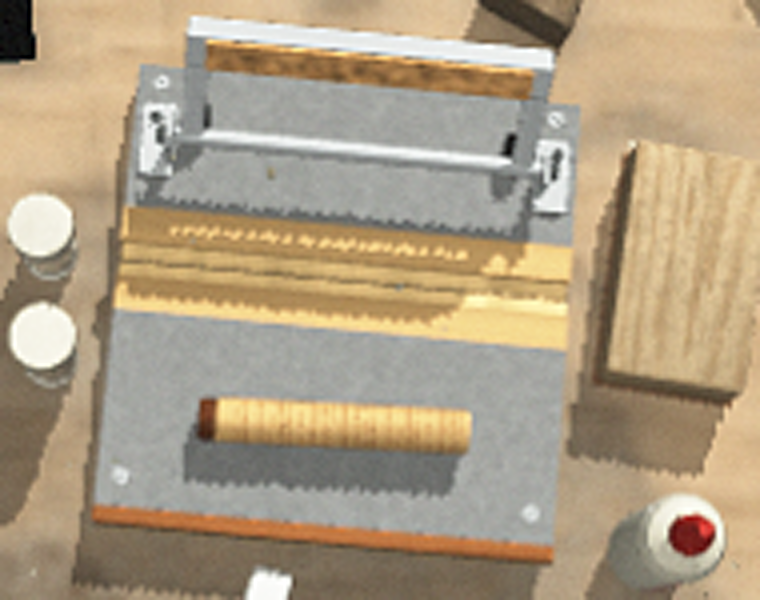

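The crop shows the board's far corners at (140,65) and (580,105), the groove's glue line from (122,258) to (568,292), and the core's axis from (199,419) to (471,432). The bar's top runs from (190,25) to (552,60).

```bash
cat >> h.py <<'E'
cr=lambda x,y:(260+(x+.5)/4-.5,145+(y+.5)/4-.5)
E
python3 - <<'E'
from h import *
np.set_printoptions(precision=4,suppress=True)
c=bot.calibration("top"); print("cam",-c["R"].T@c["t"])
W=lambda x,y,z:world("top",cr(x,y),z)
P=dict(fl=(140,65,.018),fr=(580,105,.018),nl=(95,506,.023),nr=(554,546,.023),gl=(122,258,.012),gr=(568,292,.012),stripNL=(115,308,.018),stripNR=(566,350,.018),stripFL=(128,207,.018),stripFR=(572,247,.018),cl=(199,419,.028),cr_=(471,432,.028),pinL=(185,136,.042),pinR=(535,168,.042),barL=(190,25,.085),barR=(552,60,.085),v0=(42,226,.054),v2=(42,335,.054),blk1=(635,140,.03),blk2=(610,383,.03),blk3=(735,395,.03),bottle=(690,535,.114),loupe=(268,590,.01))
w={k:W(*v) for k,v in P.items()}
for k,v in w.items(): print(k,v)
for a,b in(("fl","fr"),("nl","nr"),("gl","gr"),("stripNL","stripNR"),("stripFL","stripFR"),("cl","cr_"),("pinL","pinR"),("barL","barR")):
    d=w[a]-w[b]; print(a,"len",np.linalg.norm(d[:2]),"yaw",np.arctan2(-d[0],d[1]),"mid",(w[a]+w[b])/2)
for a,b in(("fl","nl"),("fr","nr")):
    d=w[a]-w[b]; print(a,"len",np.linalg.norm(d[:2]),"yaw",np.arctan2(d[1],d[0]))
E
```

```text
cam [ 0.3962 -0.0344  0.8975]
fl [0.6975 0.0124 0.018 ]
fr [ 0.6854 -0.1925  0.018 ]
nl [0.4913 0.0244 0.023 ]
nr [ 0.4792 -0.1797  0.023 ]
gl [0.6068 0.0174 0.012 ]
gr [ 0.5974 -0.1877  0.012 ]
stripNL [0.5821 0.0193 0.018 ]
stripNR [ 0.569  -0.1858  0.018 ]
stripFL [0.6294 0.0153 0.018 ]
stripFR [ 0.6173 -0.1886  0.018 ]
cl [ 0.5309 -0.0205  0.028 ]
cr_ [ 0.5286 -0.1415  0.028 ]
pinL [ 0.6566 -0.0103  0.042 ]
pinR [ 0.6472 -0.1677  0.042 ]
barL [ 0.6933 -0.0119  0.085 ]
barR [ 0.6832 -0.1684  0.085 ]
v0 [0.6102 0.0505 0.054 ]
v2 [0.5616 0.0483 0.054 ]
blk1 [ 0.6657 -0.2158  0.03  ]
blk2 [ 0.5523 -0.2036  0.03  ]
blk3 [ 0.5485 -0.2604  0.03  ]
bottle [ 0.4764 -0.2195  0.114 ]
loupe [ 0.4573 -0.0534  0.01  ]
fl len 0.20533148824841413 yaw -0.05910310266694532 mid [ 0.6915 -0.0901  0.018 ]
nl len 0.20450022258526704 yaw -0.05925637260494798 mid [ 0.4853 -0.0777  0.023 ]
gl len 0.20537738285677984 yaw -0.04585307022031485 mid [ 0.6021 -0.0852  0.012 ]
stripNL len 0.2055203315682515 yaw -0.06351901153863912 mid [ 0.5756 -0.0832  0.018 ]
stripFL len 0.2042151862343776 yaw -0.05952188802576745 mid [ 0.6233 -0.0866  0.018 ]
cl len 0.12106627649500208 yaw -0.01874108179677627 mid [ 0.5297 -0.081   0.028 ]
pinL len 0.15770824780643555 yaw -0.060157452018006916 mid [ 0.6519 -0.089   0.042 ]
barL len 0.1568210081868681 yaw -0.0645753104872836 mid [ 0.6883 -0.0902  0.085 ]
fl len 0.2065826056760284 yaw -0.058034261377416
fr len 0.2066147332509864 yaw -0.06205770792262875
```

```bash
cat >> h.py <<'E'
YAW=-.060; G=np.array([.5998,-.0850]); U=np.array([np.cos(YAW),np.sin(YAW)]); V=np.array([-U[1],U[0]])
def go(u,v,z,lab=""):
    "tool-axis deltas to board point (u,v from groove), height z, tool x along board x, pointing down"
    o=bot.get_obs(); R=Ro.from_quat(o["tool_rot"]); p=np.r_[G+u*U+v*V,z]
    T=Ro.from_matrix(np.c_[np.r_[U,0],np.r_[-V,0],[0,0,-1]])
    print(lab,"rot",np.round((R.inv()*T).as_rotvec(),4),"d",np.round(R.inv().apply(p-o["eef_pos"]),4),"r",round(np.hypot(*p[:2]),3))
E
python3 -c "
from h import *
go(-.098,0,.12,'A')"
```

```text
A rot [-1.800e-03  4.000e-04  4.208e-01] d [ 0.4417 -0.248   0.111 ] r 0.508
```

The rows are not in the units I measure in: shifts go in units of 25 mm. I convert before sending: -0.248 m is -9.92, -0.14 m is -5.6.

>>> {"name": "send_path", "arguments": {"motion": "0,0,0.05,2,-1.12,0.24,0.04;0,0,0.1,4,-2.24,0.48,0.04;0,0,0.15,6,-3.36,0.72,0.04;0,0,0.2,8,-4.48,0.96,0.04;0,0,0.25,10,-5.6,1.2,0.04;0,0,0.3,12,-6.72,1.44,0.04;0,0,0.35,14,-7.84,1.68,0.04;0,0,0.4,16,-8.96,1.92,0.04;-0.0018,0,0.421,17.668,-9.92,2.2,0.04;-0.0018,0,0.421,17.668,-9.92,2.2,0.04"}}

```text
clock: 1.35
eef_pos: [0.5032, -0.0772, 0.175]
tool_rot: [1.0, -0.027, -0.001, 0.001]
ft_force: [-0.6, 0.1, -0.3]
grip_width: 0.0402
grasp_force: 0.0
```

```bash
python3 -c "
from h import *
go(-.098,0,.06,'A')"
```

```text
A rot [0.0012 0.0014 0.0051] d [-0.0009  0.0019  0.115 ] r 0.508
```

Next I'll descend to just above the core's height, then check with the top and wrist cameras.

>>> {"name": "send_path", "arguments": {"motion": "0.0012,0.0014,0.005,-0.036,0.076,2.4,0.04;0.0012,0.0014,0.005,-0.036,0.076,4.6,0.04;0.0012,0.0014,0.005,-0.036,0.076,4.6,0.04;0.0012,0.0014,0.005,-0.036,0.076,4.6,0.04"}}

```text
clock: 1.85
eef_pos: [0.502, -0.0827, 0.0629]
tool_rot: [0.999, -0.033, 0.002, 0.0]
ft_force: [1.1, -0.2, 0.4]
grip_width: 0.0399
grasp_force: 0.0
```

```bash
python3 - <<'E'
from h import *
go(-.098,0,.021,'A')
a=cv2.resize(bot.camera("scene")[200:310,210:410,::-1],None,fx=4,fy=4,interpolation=cv2.INTER_CUBIC)[:400]
b=bot.camera("wrist")[:,:,::-1]
b=cv2.resize(b,(267,200))
im=np.zeros((600,800,3),np.uint8); im[:400]=a; im[400:,:267]=b
cv2.imwrite("pics/p4.png",im)
E
```

```text
A rot [ 0.0009 -0.0035 -0.0061] d [-0.0004 -0.0036  0.0419] r 0.508
```

View pics/p4.png

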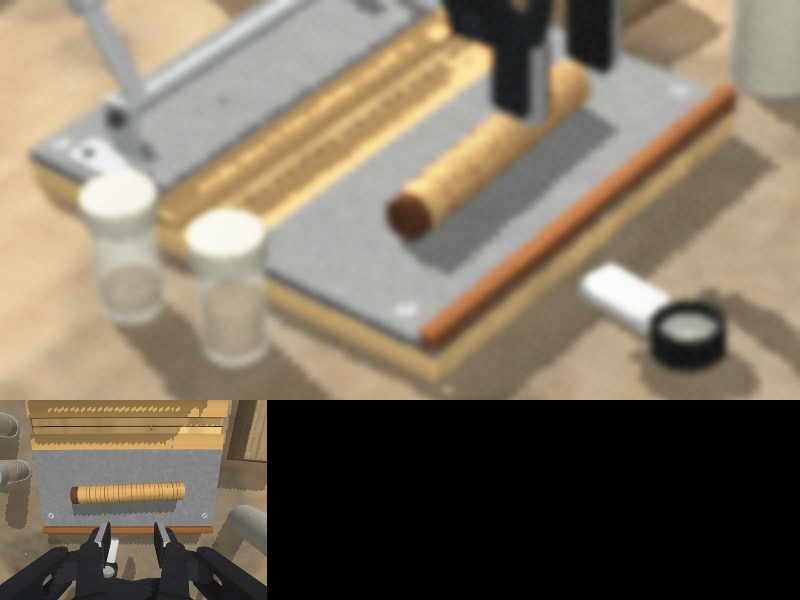

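The fingers stand behind the core, centred on it, with the tips over the strip between the core and the lip. I'll descend slowly.

To row units: 0.04 m is 1.6, 0.036 m is 1.44.

>>> {"name": "send_path", "arguments": {"motion": "0,-0.003,-0.006,-0.016,-0.144,0.6,0.04;0,-0.003,-0.006,-0.016,-0.144,1.2,0.04;0,-0.003,-0.006,-0.016,-0.144,1.44,0.04;0,-0.003,-0.006,-0.016,-0.144,1.6,0.04;0,-0.003,-0.006,-0.016,-0.144,1.6,0.04"}}

```text
clock: 2.58
eef_pos: [0.5009, -0.0783, 0.0209]
tool_rot: [1.0, -0.03, -0.001, 0.0]
ft_force: [-0.4, 0.3, 0.0]
grip_width: 0.0397
grasp_force: 0.0
```

```bash
python3 - <<'E'
from h import *
go(-.098,0,.021,'A')
go(-.060,0,.021,'B')
a=bot.camera("wrist")[:,:,::-1]
print(bot.calibration("wrist")["t"])
cv2.imwrite("pics/p5.png",a)
E
```

```text
A rot [0.0005 0.002  0.0008] d [ 0.0011  0.0008 -0.0001] r 0.508
B rot [0.0005 0.002  0.0008] d [ 0.0391  0.0008 -0.0002] r 0.546
[-0.04717479  0.50681889  0.31893919]
```

View pics/p5.png

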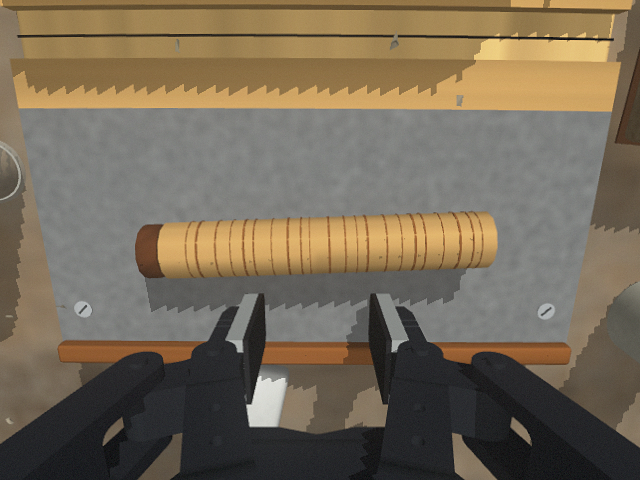

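No contact yet: the tips are at row 295 and the core's near edge is at row 275. I'll push gently to start the core rolling, stop well short, and let it roll free.

>>> {"name": "send_path", "arguments": {"motion": "0,0,0,0.16,0.032,0,0.04;0,0,0,0.36,0.032,0,0.04;0,0,0,0.6,0.032,0,0.04;0,0,0,0.84,0.032,0,0.04;0,0,0,1.08,0.032,0,0.04;0,0,0,1.32,0.032,0,0.04;0,0,0,1.56,0.032,0,0.04;0,0,0,1.56,0.032,0,0.04;0,0,0,1.56,0.032,0,0.04"}}

```text
clock: 3.75
eef_pos: [0.5398, -0.0814, 0.0211]
tool_rot: [1.0, -0.03, -0.001, 0.0]
ft_force: [-0.4, -0.7, 0.7]
grip_width: 0.0399
grasp_force: 0.0
```

```bash
python3 - <<'E'
from h import *
f=[]
for i in range(4):
    f.append(cv2.resize(bot.camera("wrist")[:300,:,::-1],(400,188)))
cv2.imwrite("pics/p6.png",np.vstack([np.hstack([f[0],f[3]])]))
cv2.imwrite("pics/wl.png",bot.camera("wrist")[:,:,::-1])
E
```

```text
(no output)
```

View pics/p6.png

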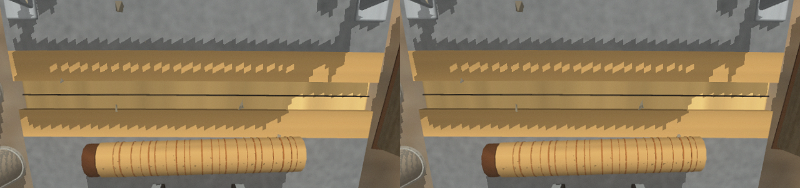

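The core has advanced, with its axis at row 158 of the left panel, and it looks nearly at rest between the two frames. I'll measure its motion over a short wait.

>>> {"name": "send_path", "arguments": {"motion": "0,0,0,0,0,0,0.04;0,0,0,0,0,0,0.04", "lines": "1,1"}}

```text
clock: 4.25
```

```bash
python3 - <<'E'
from h import *
b=bot.camera("wrist")[:,:,::-1]; cv2.imwrite("pics/wl2.png",b); a=cv2.imread("pics/wl.png")
g=lambda x,s:cv2.cvtColor(x,cv2.COLOR_BGR2HSV)[200:300,s,1].astype(float).mean(1)
for s in (slice(180,240),slice(400,460)):
    for x in(a,b):
        p=g(x,s); r=np.where(p>90)[0]+200
        e=[r.min(),r.max()]; m=np.mean(e); w=world("wrist",((s.start+s.stop)/2,m),.028)
        d=w[:2]-G; print(e,"u,v",d@U,d@V)
E
```

```text
[np.int64(200), np.int64(281)] u,v -0.028536965210731943 0.038836448487728444
[np.int64(200), np.int64(281)] u,v -0.028536965210731943 0.038836448487728444
[np.int64(200), np.int64(274)] u,v -0.027214947360380923 -0.03838383986393575
[np.int64(200), np.int64(275)] u,v -0.027397158232013902 -0.038398318011448065
```

```bash
python3 - <<'E'
from h import *
a=cv2.imread("pics/p5.png")[200:320,120:520]; b=cv2.imread("pics/wl2.png")[200:350,120:520]
cv2.imwrite("pics/p7.png",cv2.resize(np.vstack([a,b]),None,fx=2,fy=2,interpolation=cv2.INTER_CUBIC))
E
```

```text
(no output)
```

View pics/p7.png

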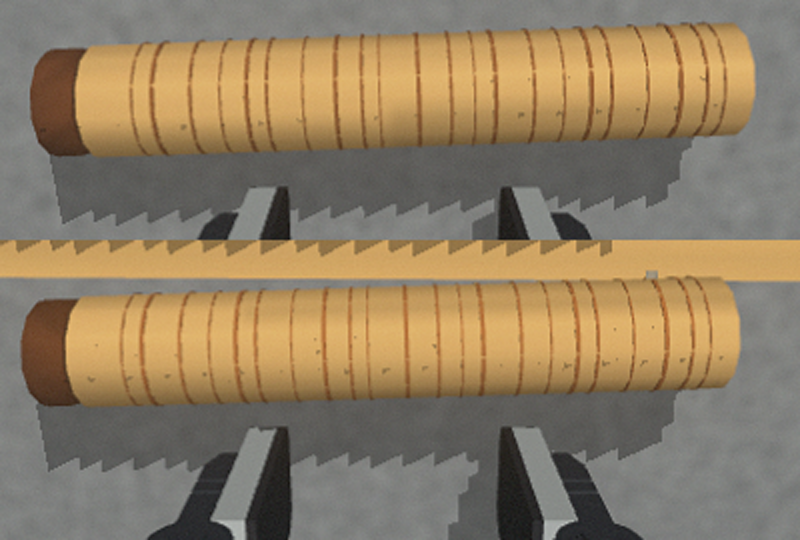

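```bash
python3 - <<'E'
from h import *
for p in((220,254),(460,247.5)):
    d=world("wrist",p,.028)[:2]-G; print("core",d@U,d@V)
for p in((0+130,36),(600,38.)): # control: glue line in p5? skip
    pass
for p in((100,152),(560,153)):
    d=world("wrist",p,.012)[:2]-G; print("line(guess row)",d@U,d@V)
d=bot.get_obs()["eef_pos"][:2]-G; print("tcp",d@U,d@V)
b=cv2.imread("pics/wl2.png"); g=b[120:190,:].astype(int).sum(2)
for x in (100,300,560): print(x,120+g[:,x-2:x+3].mean(1).argmin())
E
```

```text
core -0.0335240072457216 0.03564732763684867
core -0.03106580245361648 -0.04934290893019275
line(guess row) 0.0009768764312365623 0.08175620885069639
line(guess row) 0.0007762697732087953 -0.0891464526279519
tcp -0.05987393192278791 -9.016966182933784e-06
100 151
300 152
560 154
```

The core has rolled, since its spots changed, and it coasted to a stop at u ≈ -32 mm. A second gentle push will end with the core about 10 mm before the line, and it should drop in from there.

To row units: 0.03 m is 1.2, 0.027 m is 1.08.

>>> {"name": "send_path", "arguments": {"motion": "0,0,0,0.16,0,0,0.04;0,0,0,0.36,0,0,0.04;0,0,0,0.6,0,0,0.04;0,0,0,0.84,0,0,0.04;0,0,0,1.08,0,0,0.04;0,0,0,1.2,0,0,0.04;0,0,0,1.2,0,0,0.04;0,0,0,1.2,0,0,0.04;0,0,0,1.2,0,0,0.04;0,0,0,1.2,0,0,0.04"}}

```text
clock: 5.55
eef_pos: [0.5698, -0.0832, 0.0213]
tool_rot: [1.0, -0.03, -0.001, 0.0]
ft_force: [0.5, -0.7, -0.9]
grip_width: 0.04
grasp_force: 0.0
```

```bash
python3 - <<'E'
from h import *
d=bot.get_obs()["eef_pos"][:2]-G; print("tcp",d@U,d@V)
cv2.imwrite("pics/p8.png",bot.camera("wrist")[:,:,::-1])
print(bot.calibration("wrist"))
E
```

```text
tcp -0.030015789927778782 3.996372942510646e-05
{'mtx': array([[403.48062291,   0.        , 316.75829424],
       [  0.        , 403.48062291, 240.81199969],
       [  0.        ,   0.        ,   1.        ]]), 'k1': -0.020931530504791906, 'R': array([[-5.93023183e-02, -9.98239996e-01,  3.80989847e-04],
       [-9.58133650e-01,  5.70268141e-02,  2.80584838e-01],
       [-2.80112735e-01,  1.62742922e-02, -9.59829153e-01]]), 't': array([-0.04794908,  0.57292579,  0.33823532])}
```

View pics/p8.png

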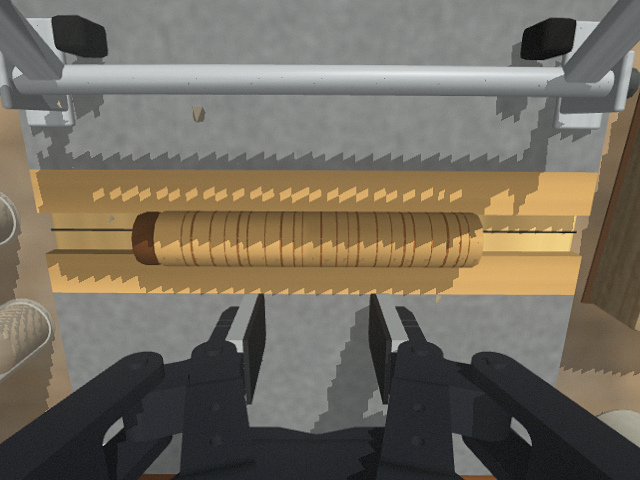

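The core sits in the groove, spanning columns 132–484 and rows 211–266, parallel to the line. I'll check the numbers, then lift and plan the route behind the bar.

```bash
python3 - <<'E'
from h import *
for n,p,z in(("L",(190,239),.024),("R",(440,239),.024),("endL",(135,238),.024),("endR",(483,238),.024),("pinL",(100,79),.042),("pinR",(540,81),.042)):
    d=world("wrist",p,z)[:2]-G; print(n,d@U,d@V)
go(-.03,0,.175,"up"); go(.115,0,.175,"behind"); go(.111,0,.072,"down")
E
```

```text
L 0.000785629130687604 0.047165360661795
R 0.0008355642299812976 -0.04321702750264798
endL 0.001152767161474711 0.06714271118053342
endR 0.0012218486431047474 -0.05881998922370945
pinL 0.053259371560665285 0.06297476484523942
pinR 0.05282947716469287 -0.06217602627468353
up rot [0.0006 0.0012 0.0008] d [-2.000e-04  1.000e-04 -1.537e-01] r 0.576
behind rot [0.0006 0.0012 0.0008] d [ 0.1448  0.0002 -0.1539] r 0.72
down rot [0.0006 0.0012 0.0008] d [ 0.1409  0.0002 -0.0509] r 0.716
```

To row units: -0.15 m is -6, 0.144 m is 5.76.

>>> {"name": "send_path", "arguments": {"motion": "0,0,0,0,0,-1.2,0.04;0,0,0,0,0,-3.2,0;0,0,0,0,0,-5.2,0;0,0,0,1.6,0,-6,0;0,0,0,3.2,0,-6,0;0,0,0,4.8,0,-6,0;0,0,0,5.76,0,-6,0;0,0,0,5.76,0,-6,0;0,0,0,5.76,0,-6,0"}}

```text
clock: 6.72
eef_pos: [0.7131, -0.0916, 0.1706]
tool_rot: [1.0, -0.03, -0.001, 0.0]
ft_force: [-0.7, -0.3, -0.4]
grip_width: 0.0001
grasp_force: 0.0
```

```bash
python3 - <<'E'
from h import *
o=bot.get_obs(); print(o["joint_pos"]); d=o["eef_pos"][:2]-G; print("tcp",d@U,d@V)
go(.112,0,.110,"pre");go(.112,0,.072,"down")
w=bot.camera("wrist")[:,:,::-1]
t=cv2.resize(bot.camera("top")[145:295,260:450,::-1],None,fx=2,fy=2,interpolation=cv2.INTER_CUBIC)
s=cv2.resize(bot.camera("scene")[120:300,200:420,::-1],None,fx=2,fy=2)
im=np.zeros((600,800,3),np.uint8); im[:300,:380]=t; im[:240,400:]=cv2.resize(w,(400,300))[:240]; im[240:600,360:800]=s
cv2.imwrite("pics/p9.png",im)
E
```

```text
[-1.27444572e-01  7.32391318e-01  6.30166320e-01  1.47119828e+00
 -6.47992684e-04  3.07337424e+00]
tcp 0.113488635649613 0.00023161904838091754
pre rot [0.0005 0.0027 0.0008] d [-0.0013  0.0002  0.0606] r 0.717
down rot [0.0005 0.0027 0.0008] d [-0.0012  0.0002  0.0986] r 0.717
```

View pics/p9.png

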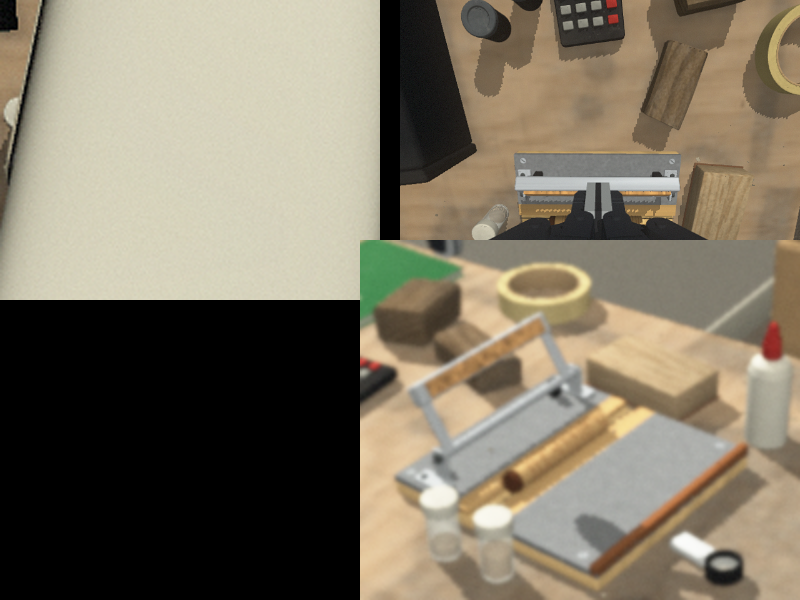

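The core is seated. The wrist inset (scaled 0.625) shows the bar's far edge at (597,177), which is full-picture (315,283). I'll check that edge's position against the finger.

```bash
python3 - <<'E'
from h import *
w=bot.camera("wrist")[:,:,::-1]; cv2.imwrite("pics/w10.png",w)
print(w[265:300,315].tolist()[::2])
for z in (.086,.090):
  for y in (280,283,286):
    d=world("wrist",(315,y),z)[:2]-G; print(z,y,d@U,d@V)
print("tip pix",[pix("wrist",np.r_[G+a*U,.1706]) for a in (.1025,.1245)])
E
```

```text
[[123, 125, 125], [124, 126, 126], [122, 126, 124], [124, 126, 124], [122, 124, 125], [124, 126, 125], [127, 131, 128], [131, 133, 131], [125, 126, 128], [173, 173, 171], [202, 201, 196], [202, 205, 200], [208, 208, 203], [183, 182, 177], [38, 40, 38], [47, 46, 47], [42, 45, 45], [45, 42, 46]]
0.086 280 0.09312119019104331 0.0024801340383413827
0.086 283 0.09116270511273641 0.002481473770645988
0.086 286 0.089195230932863 0.002482822140781277
0.09 280 0.09472306575939556 0.002463985483169283
0.09 283 0.09279886745020836 0.0024653017610740046
0.09 286 0.09086583740968607 0.0024666265255887843
tip pix [array([320.39130601, 337.11588835]), array([320.57114288, 286.07089329])]
```

The bar's back edge is at u ≈ 92 mm, as predicted, and the finger's front face is at 102 mm, so I can descend.

>>> {"name": "send_path", "arguments": {"motion": "0,0,0,0,0,2,0;0,0,0,0,0,3.2,0;0,0,0,0,0,3.92,0;0,0,0,0,0,3.92,0;0,0,0,0,0,3.92,0"}}

```text
clock: 7.55
eef_pos: [0.7149, -0.0919, 0.075]
tool_rot: [1.0, -0.03, 0.001, 0.0]
ft_force: [-0.0, 0.1, 0.1]
grip_width: -0.0
grasp_force: 0.0
```

```bash
python3 -c "
from h import *
o=bot.get_obs();d=o['eef_pos'][:2]-G; print('tcp',d@U,d@V)
go(.058,0,.074,'push')"
```

```text
tcp 0.11531551698632915 5.4092269363580374e-05
push rot [ 0.0008 -0.0019  0.0007] d [-0.0573  0.      0.0009] r 0.664
```

>>> {"name": "send_path", "arguments": {"motion": "0,0,0,-0.24,0,0,0;0,0,0,-0.48,0,0,0;0,0,0,-0.76,0,0,0;0,0,0,-1.04,0,0,0;0,0,0,-1.32,0,0,0;0,0,0,-1.56,0,0,0;0,0,0,-1.8,0,0,0;0,0,0,-2,0,0,0;0,0,0,-2.2,0,0,0;0,0,0,-2.2,0,0,0"}}

```text
clock: 8.8
eef_pos: [0.6574, -0.0883, 0.0723]
tool_rot: [1.0, -0.03, -0.002, 0.0]
ft_force: [0.6, -0.0, 0.2]
grip_width: -0.0001
grasp_force: 0.0
```

```bash
python3 - <<'E'
from h import *
o=bot.get_obs();d=o['eef_pos'][:2]-G; print('tcp',d@U,d@V)
cv2.imwrite("pics/p10.png",cv2.resize(bot.camera("scene")[120:300,200:420,::-1],None,fx=3,fy=3))
E
```

```text
tcp 0.05773709574142031 0.00015704369679169769
```

View pics/p10.png

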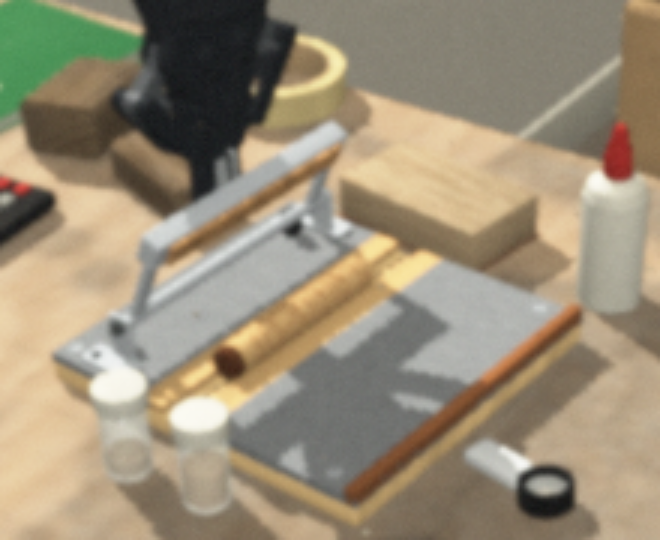

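The bar has passed upright and is coming down, with the core still in the groove. I'll lift clear, draw back and wait.

>>> {"name": "send_path", "arguments": {"motion": "0,0,0,0.16,0,-1.2,0;0,0,0,0.16,0,-3.2,0;0,0,0,0.16,0,-5.2,0;0,0,0,-1.2,0,-5.6,0;0,0,0,-3.2,0,-5.6,0;0,0,0,-4.8,0,-5.6,0;0,0,0,-6,0,-5.6,0;0,0,0,-6,0,-5.6,0", "lines": "1,2"}}

```text
clock: 9.85
eef_pos: [0.5071, -0.0793, 0.2136]
```

>>> {"name": "send_path", "arguments": {"motion": "0,0,0,0,0,0,0;0,0,0,0,0,0,0;0,0,0,0,0,0,0;0,0,0,0,0,0,0;0,0,0,0,0,0,0;0,0,0,0,0,0,0;0,0,0,0,0,0,0;0,0,0,0,0,0,0;0,0,0,0,0,0,0;0,0,0,0,0,0,0", "lines": "1,1"}}

```text
clock: 11.1
```

>>> {"name": "send_path", "arguments": {"motion": "0,0,0,0,0,0,0;0,0,0,0,0,0,0;0,0,0,0,0,0,0;0,0,0,0,0,0,0;0,0,0,0,0,0,0;0,0,0,0,0,0,0;0,0,0,0,0,0,0;0,0,0,0,0,0,0;0,0,0,0,0,0,0;0,0,0,0,0,0,0"}}

```text
clock: 12.35
eef_pos: [0.5093, -0.0795, 0.2133]
tool_rot: [1.0, -0.03, -0.001, 0.0]
ft_force: [0.2, 0.3, 0.5]
grip_width: 0.0003
grasp_force: 0.0
```

```bash
python3 - <<'E'
from h import *
f=[]
for i in range(2):
    f.append(bot.camera("wrist").astype(int))
    if i==0: [bot.camera("scene") for _ in range(3)]
print("diff between frames",np.abs(f[0]-f[1]).max(2).mean())
w=f[1]; cv2.imwrite("pics/w11.png",w[:,:,::-1].astype(np.uint8))
# colour profile across board (height of bar top z~.05), v=-.03 and .03, saturation & brightness
for v in(.05,-.05):
  for u in np.arange(-.03,.032,.003):
    p=pix("wrist",np.r_[G+u*U+v*V,.05]).round().astype(int); print(v,round(u,3),p,w[p[1],p[0]] if 0<=p[1]<480 and 0<=p[0]<640 else None)
E
```

```text
diff between frames 3.0752604166666666
0.05 -0.03 [251 138] [94 97 96]
0.05 -0.027 [251 133] [99 97 96]
0.05 -0.024 [250 129] [97 98 96]
0.05 -0.021 [250 125] [155 124  80]
0.05 -0.018 [250 121] [149 119  79]
0.05 -0.015 [250 116] [144 116  75]
0.05 -0.012 [250 112] [145 117  78]
0.05 -0.009 [249 108] [111  91  60]
0.05 -0.006 [249 103] [180 184 184]
0.05 -0.003 [249  99] [186 190 191]
0.05 -0.0 [249  95] [188 191 189]
0.05 0.003 [249  90] [180 184 186]
0.05 0.006 [249  86] [192 197 196]
0.05 0.009 [248  81] [192 197 201]
0.05 0.012 [248  77] [209 169 105]
0.05 0.015 [248  72] [140 115  76]
0.05 0.018 [248  68] [141 114  75]
0.05 0.021 [248  63] [106 104  95]
0.05 0.024 [247  59] [100  99  97]
0.05 0.027 [247  54] [137 137 137]
0.05 0.03 [247  49] [134 135 133]
-0.05 -0.03 [386 138] [95 95 93]
-0.05 -0.027 [387 134] [97 99 96]
-0.05 -0.024 [387 129] [ 96 101 101]
-0.05 -0.021 [387 125] [155 124  77]
-0.05 -0.018 [387 121] [154 120  78]
-0.05 -0.015 [387 117] [156 125  82]
-0.05 -0.012 [388 112] [217 173 108]
-0.05 -0.009 [388 108] [103  88  69]
-0.05 -0.006 [388 104] [185 189 189]
-0.05 -0.003 [388  99] [193 197 196]
-0.05 -0.0 [388  95] [187 190 191]
-0.05 0.003 [389  90] [192 194 196]
-0.05 0.006 [389  86] [185 190 189]
-0.05 0.009 [389  81] [192 188 175]
-0.05 0.012 [389  77] [224 180 111]
-0.05 0.015 [389  72] [153 123  80]
-0.05 0.018 [390  68] [146 118  77]
-0.05 0.021 [390  63] [101 102 102]
-0.05 0.024 [390  59] [95 94 91]
-0.05 0.027 [390  54] [134 135 131]
-0.05 0.03 [390  49] [135 138 135]
```

The bar lies over the groove as an 18 mm flat band at u = -7…+10 mm, where it should be. I'll wait a little longer, confirm that nothing has moved (including the things round the board), and hand in.

>>> {"name": "send_path", "arguments": {"motion": "0,0,0,0,0,0,0;0,0,0,0,0,0,0;0,0,0,0,0,0,0;0,0,0,0,0,0,0;0,0,0,0,0,0,0;0,0,0,0,0,0,0;0,0,0,0,0,0,0;0,0,0,0,0,0,0", "lines": "1,1"}}

```text
clock: 13.6
```

```bash
python3 - <<'E'
from h import *
a=cv2.imread("pics/w11.png"); b=bot.camera("wrist")[:,:,::-1].copy()
g=lambda x:cv2.GaussianBlur(x,(7,7),0)[60:150,200:440].astype(int)
print("change",np.abs(g(a)-g(b)).max())
s0=cv2.imread("pics/scene0.png"); s1=bot.camera("scene")[:,:,::-1].copy()
for n,(x0,x1,y0,y1) in dict(vials=(230,280,240,292),loupe=(355,395,265,293),bottle=(392,416,160,225),block=(312,380,165,208)).items():
    r=cv2.matchTemplate(s1[y0-10:y1+10,x0-10:x1+10],s0[y0:y1,x0:x1],cv2.TM_CCOEFF_NORMED); _,m,_,l=cv2.minMaxLoc(r); print(n,round(m,3),"shift",l[0]-10,l[1]-10)
print(bot.job_done())
E
```

```text
change 5
vials 0.921 shift 0 0
loupe 0.999 shift 0 0
bottle 0.998 shift 0 0
block 0.765 shift 1 0
the job is handed in; nothing more can be done
None
```

I rolled the core into the groove and brought the hold-down's bar down on it. The arm is clear, the things round the board show no movement in the camera images, and I handed the job in at 13.6 s; the hand-in gave no verdict, and the bar's force on the core was not measured.

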